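Seat the valve block in its nest and hold the cover over its threads

TASK

Seat the aluminium valve block flat and square, fully home in the pocket of the blue nest, and let go of it. Then pick up the steel cover plate by its orange coil housing and finish while holding it level about 15 mm above the block, not touching it, each of its four holes lined up over a threaded hole (either way round), so that a colleague can drop the screws in. Leave the other things on the bench where they are.

Things in the scene. Friction and masses are not known exactly. Their poses are not given: they have to be found in the camera images.
- nest: blue holding nest fixed to the bench, 130 (x) x 96 (y) x 22 mm high. Origin: centre of its underside; z up. Open rectangular pocket in the middle, long along its x: 88 x 54 mm, 12 mm deep, floor 10 mm above the origin; the upper 5 mm of the pocket walls slope outward at 45 degrees as a white lead-in, so the mouth is 98 x 64 mm
- nest_floor (a point): centre of the floor of the nest's pocket, 10 mm above the nest's origin
- block: loose aluminium valve block, 84 (x) x 50 (y) x 42 mm high, upright on the bench, about 0.45 kg. Origin: centre of its underside; z up. Fits the pocket either way round, 2 mm play on each side; seated it stands 30 mm above the rim. On top: a brass-ringed dark bore in the middle and four threaded holes 6 mm across at x = +-31, y = +-14.5 mm
- thread_a (a point): mouth of the block's threaded hole at x = +31, y = +14.5, z = 42 mm in the block's frame
- thread_b (a point): mouth of the threaded hole at the other end of the diagonal, at x = -31, y = -14.5, z = 42 mm in the block's frame
- cover: loose steel cover plate, 84 (x) x 50 (y) x 6 mm, lying flat on the bench, about 0.22 kg. Origin: centre of its underside; z up. Four through holes 10 mm across at x = +-31, y = +-14.5 mm. In the middle of its top stands an orange coil housing to grip it by, 34 (x) x 24 (y) mm, from 6 to 40 mm above the origin, with a dark spot on top
- hole_a (a point): centre of the cover's hole at x = +31, y = +14.5 mm, at the underside (z = 0) in the cover's frame
- hole_b (a point): centre of the hole at the other end of the diagonal, at x = -31, y = -14.5 mm, at the underside
- dish: round steel dish of screws, 72 mm across, 22 mm high; a loose bystander. Origin: centre of its underside
- flange: brass round flange with a stub, 72 mm across, 26 mm high; a loose bystander. Origin: centre of its underside
- driver: screwdriver with a red handle, lying; a loose bystander
- brush: brush with a wooden handle, lying; a loose bystander
- bearing: steel ring, 42 mm across, 12 mm high; a loose bystander. Origin: centre of its underside
- bottle: white bottle with a red cap, 60 mm across, 115 mm high; a loose bystander. Origin: centre of its underside
There are look-alikes about, which are no part of the job. Leave any pink look-alike of the cover alone. Leave any pink look-alike of the block alone.

How it is judged:
On the way:
1. the block sits flat, square and fully home in the nest's pocket, released (horizontal distance between block and nest_floor below 0.004 m and z of block in the frame of nest_floor between -0.003 and 0.002 m and angle between the x axis of block and the x axis of nest, either way round below 0.06 rad and angle between block's own z axis and vertical below 0.03 rad and contact force between the fingers and block below 0.2 N), for 0.3 s.
At the end, for the whole second after the job is handed in: Block untouched and home in the pocket (within 2 mm of the floor, 4 mm of centre, 0.06 rad square, 0.03 rad level). Cover held still in the fingers, underside 5 to 25 mm above the block, level to 0.06 rad, holes within 4 mm of the threads (either way round), touching neither block nor nest (all of step 1 and ((horizontal distance between hole_a and thread_a below 0.004 m and horizontal distance between hole_b and thread_b below 0.004 m) or (horizontal distance between hole_a and thread_b below 0.004 m and horizontal distance between hole_b and thread_a below 0.004 m)) and z of cover in the frame of block between 0.047 and 0.067 m and angle between cover's own z axis and vertical below 0.06 rad and contact force between the fingers and cover above 1 N and contact force between cover and block below 0.1 N and contact force between cover and nest below 0.1 N and linear speed of cover below 0.02 m/s); the arm keeps its last pose, push and grip.
It fails at once if another thing on the bench is moved by more than 30 mm (distance of any of dish, flange, driver, brush, bearing, bottle from where it was at the start of the episode above 0.03 m).
It also fails if it takes over 64 s, if anything falls off the work surface, if the arm or the gripper's body presses on something with over 40 N, if the wrist force passes 120 N, or if a joint passes its speed limit or range.

ROBOT

A 6-joint arm with a two-finger parallel gripper is mounted at the origin on the work surface. World frame = base frame: x ahead of the robot, y to its left, z up, the work surface at z = 0. Lengths are in m, angles in rad, forces in N, time in s.
With the tool pointing down it reaches from about 0.25 to 0.725 m from the base axis. Payload 4 kg.
Tool frame: the origin (TCP) lies on the centre line of the jaws, within the pads' length; the fingertips stand ahead of it and the grasp point (between the pads) lies 11 mm behind it (bot.tip_extent is the z of the fingertips in the tool frame, in m); z points along the fingers, y is the direction in which the jaws open and shut (so a half turn about z gives the same grasp; the last joint's range is limited). The gripper opens to 85 mm and grips with 20 to 120 N. Pads are 22 mm wide; open, the fingers measure 114 mm over their backs; the gripper's body (76 mm by 85 mm) begins 54 mm behind the grasp point. The pads swing forward as they close: fully open they stand 13 mm farther back than shut.
Start: joints at [1.118, 0.241, 0.005, 1.335, 0, 1.571], TCP at [0.219, 0.45, 0.239] pointing down, gripper open.
Joint ranges: [-2.72, 2.72], [-1.05, 1.87], [-1.09, 1.28], [-1.99, 2.15], [-1.42, 1.44], [-3.14, 3.14]. Speed limits (rad/s): [2.79, 2.79, 3.14, 3.14, 3.14, 3.14].

INTERFACE

Orientations are given as a unit quaternion [x, y, z, w].
In Python, from workcell import bot gives the robot as it stands.
- The arm moves only by the shell command python3 -m jog 'ROWS'. ROWS is JSON, a list that holds one entry, the list of rows, each a list of 7 numbers: the shift along the world's x, y, z in m, then the turn, a rotation vector about the world's x, y, z in degrees, then the closure in counts, from 0 (fully open) to 255 (shut). In form: [[[tx, ty, tz, ax, ay, az, fingers], ...]]. A call has 1 to 10 rows; each row is the pose to reach, as a shift and turn from the pose commanded when the call began; what a row does not reach only later rows make up. A row lasts 1/12 s, in which the tool goes at most 41.7 mm and 7.16 degrees, less where a joint would pass 70% of its speed; a pose out of reach is approached as far as the arm can. A call with a gripper value outside its range is refused whole. The fingers move at their own pace and stop on an object; the grip force is fixed at half the most. Time passes only in rows, so rows that repeat a pose let the fingers close. It gives the time, the measured TCP pose, the force and the opening at its end, in the units of the state.
- bot.get_obs(): the state, without advancing time (a new reading comes with each control period).
- bot.camera(name): name is "scene" or "top" or "wrist"; returns the picture (400x640x3 uint8, blue, green, red); there is no depth.
- bot.camera_model(name): a dict with "K" (3x3 intrinsics, pixels), "k1" (the pictures are not rectified: a ray, as slopes to the right and down, at radius r is drawn at 1 + k1 r^2 times it, then the intrinsics apply), "T" (4x4, takes a point from camera to world coordinates). Camera axes: x right, y down, z forward; pixel columns grow to the right and rows downward; lengths in m; the calibration is good to about 2 mm. A picture is of the moment at which its call begins: read the wrist's pose just before it. camera_model takes no time and is no camera call; for the wrist camera it gives the pose at the moment of the call.
- bot.job_done(): hands the job in, once; it reports no verdict.
The state is a dict: "clock": time; "joint_pos": joint angles; "joint_vel": joint speeds; "tau": joint torques, N m; "eef_pos": TCP position; "tool_rot": TCP orientation; "ft_force": force on the tool from outside, world axes, zero at the start; "ft_torque": the same for the moment, N m; "grip_width": finger opening in m.
Only numpy, scipy, OpenCV 4.12 (cv2) and the standard library are available. Lean on these libraries where they do the work, as an engineer would, in place of code of your own. Each camera call takes 0.05 s, during which the arm holds its last target. There are 200 camera calls.

## Working session

There is one attempt and no reset: what is moved stays moved. The work goes in short steps, Python scripts to look and compute and a shell command to move; the robot and the scene stay as the last step left them, time stands still between calls to the robot, and variables do not carry over. Pictures are saved under pics/ and viewed, about 8 in all and at most 12, crops included, and the job is handed in when it is done.

```bash
mkdir -p pics; python3 - <<'E'
from workcell import bot
import cv2,numpy as np
for n in("top","scene"):
    cv2.imwrite(f"pics/{n}0.png",bot.camera(n)); m=bot.camera_model(n); print(n,np.round(m["K"],1).tolist(),m["k1"],np.round(m["T"],3).tolist())
o=bot.get_obs(); print(o["clock"],o["eef_pos"],o["tool_rot"],o["grip_width"],bot.tip_extent)
E
```

```text
top [[419.7, 0.0, 318.5], [0.0, 419.7, 203.5], [0.0, 0.0, 1.0]] -0.0037938968171969236 [[-0.021, -0.985, 0.174, 0.388], [-0.999, 0.026, 0.025, -0.096], [-0.029, -0.173, -0.984, 1.166], [0.0, 0.0, 0.0, 1.0]]
scene [[443.9, 0.0, 320.1], [0.0, 443.9, 197.8], [0.0, 0.0, 1.0]] -0.12672200553475113 [[-0.805, 0.329, -0.493, 1.134], [0.593, 0.458, -0.662, 0.674], [0.008, -0.826, -0.564, 0.705], [0.0, 0.0, 0.0, 1.0]]
0.1 [0.21850876 0.44912792 0.23850908] [ 2.24478933e-01  9.74478498e-01 -9.07991368e-04 -2.04757855e-04] 0.0854513106123204 0.008
```

View pics/top0.png

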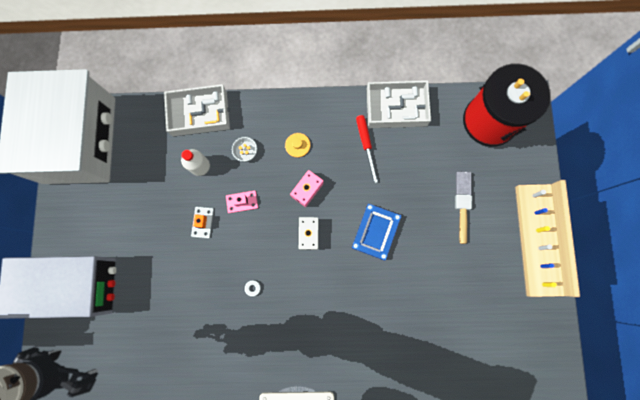

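View pics/scene0.png

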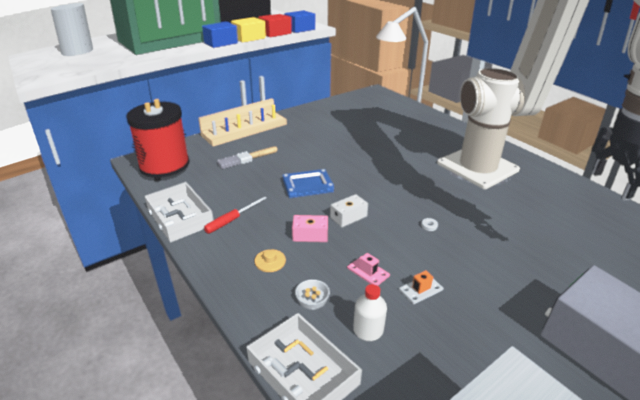

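The top view shows the block at (308,233), the cover with its orange housing at (202,222), the nest at (378,232), and the pink look-alikes at (242,201) and (307,188). The scene view agrees. Next I'll measure them.

```bash
cat > h.py <<'E'
from workcell import bot
import cv2,numpy as np
from scipy.spatial.transform import Rotation as R
def ray(m,px,z):
    """pixels (N,2) -> world points on the plane at height z"""
    K=np.array(m["K"]);T=np.array(m["T"]);px=np.atleast_2d(np.asarray(px,float))
    d=(px-K[:2,2])/[K[0,0],K[1,1]];u=d.copy()
    for _ in range(10): u=d/(1+m["k1"]*(u**2).sum(1,keepdims=True))
    w=np.c_[u,np.ones(len(u))]@T[:3,:3].T
    return T[:3,3]+w*((z-T[2,3])/w[:,2])[:,None]
def proj(m,P):
    K=np.array(m["K"]);T=np.array(m["T"]);c=(np.atleast_2d(P)-T[:3,3])@T[:3,:3]
    u=c[:,:2]/c[:,2:];u=u*(1+m["k1"]*(u**2).sum(1,keepdims=True))
    return u*[K[0,0],K[1,1]]+K[:2,2]
def rect(P):
    """min-area rect of world points: centre, size, yaw of the long side in deg (-90..90)"""
    (c,s,a)=cv2.minAreaRect(P[:,:2].astype(np.float32)*1000)
    if s[0]<s[1]: s=s[::-1];a+=90
    return np.round(np.array(c)/1000,4),np.round(s,1),round((a+90)%180-90,1)
def blobs(mask,amin=20,amax=1e9):
    cs,_=cv2.findContours(mask.astype(np.uint8),cv2.RETR_EXTERNAL,cv2.CHAIN_APPROX_NONE)
    return [c[:,0,:] for c in cs if amin<cv2.contourArea(c)<amax]
def tool():
    o=bot.get_obs();r=R.from_quat(o["tool_rot"]).as_matrix()
    return o,np.degrees(np.arctan2(r[1,1],r[0,1])),r[:,2]
E
python3 - <<'E'
from h import *
m=bot.camera_model("top");im=cv2.imread("pics/top0.png");h=cv2.cvtColor(im,cv2.COLOR_BGR2HSV);H,S,V=[h[...,i].astype(int) for i in range(3)]
roi=np.zeros(H.shape,bool);roi[140:310,130:430]=1
for n,mk,z in(("nest",(H>100)&(H<125)&(S>140)&(V>60),.022),("orange",(H>5)&(H<18)&(S>150),.04),("white",(S<60)&(V>150),.042),("white_low",(S<60)&(V>150),.006),("pink",(H>150)&(S>50),.042)):
    for b in blobs(mk&roi): print(n,b.mean(0).round(),*rect(ray(m,b,z)))
print("tool yaw(y axis)",tool()[1:]); w=bot.camera_model("wrist");print(np.round(w["K"],1).tolist(),w["k1"],np.round(w["T"],3).tolist())
E
```

```text
nest [375. 232.] [ 0.5096 -0.2227] [132.5  97.2] -21.9
orange [200. 222.] [0.5456 0.2571] [30.6 27.5] 1.5
white [252. 288.] [0.3652 0.1143] [41.7 39.8] 0.2
white [308. 233.] [ 0.5076 -0.036 ] [86.5 51.5] -1.2
white [376. 231.] [ 0.5083 -0.221 ] [97.1 63.8] -22.0
white [202. 222.] [0.5446 0.2523] [86.1 52.6] -6.5
white [371. 165.] [ 0.6901 -0.2148] [97.3 10.6] 11.6
white [192. 161.] [0.7172 0.281 ] [66.5 59.3] 46.0
white [241. 149.] [0.7432 0.1396] [71. 61.] 88.2
white_low [252. 288.] [0.3645 0.121 ] [43.  41.1] 0.2
white_low [308. 233.] [ 0.5114 -0.034 ] [89.3 53.1] -1.2
white_low [376. 231.] [ 0.5121 -0.225 ] [100.2  65.9] -22.0
white_low [202. 222.] [0.5496 0.2635] [88.8 54.3] -6.5
white_low [371. 165.] [ 0.6997 -0.2187] [100.4  11. ] 11.6
white_low [192. 161.] [0.7277 0.2931] [68.7 61.2] 46.0
white_low [241. 149.] [0.7546 0.1471] [73.3 63. ] 88.2
pink [241. 202.] [0.5986 0.1436] [86.4 52.9] -81.9
pink [307. 188.] [ 0.6318 -0.0357] [91.8 59.1] -37.6
tool yaw(y axis) (np.float64(64.05550917261984), array([-8.06714122e-04, -1.67770848e-03, -9.99998267e-01]))
[[321.1, 0.0, 316.2], [0.0, 321.1, 197.0], [0.0, 0.0, 1.0]] -0.009973557739445903 [[0.437, 0.865, 0.246, 0.155], [0.899, -0.421, -0.121, 0.48], [-0.001, 0.274, -0.962, 0.373], [0.0, 0.0, 0.0, 1.0]]
```

```bash
python3 -m jog '[[[0.29,-0.485,-0.04,0,0,24.7,0],[0.29,-0.485,-0.04,0,0,24.7,0],[0.29,-0.485,-0.04,0,0,24.7,0],[0.29,-0.485,-0.04,0,0,24.7,0],[0.29,-0.485,-0.04,0,0,24.7,0],[0.29,-0.485,-0.04,0,0,24.7,0],[0.29,-0.485,-0.04,0,0,24.7,0],[0.29,-0.485,-0.04,0,0,24.7,0],[0.29,-0.485,-0.04,0,0,24.7,0],[0.29,-0.485,-0.04,0,0,24.7,0]]]'
```

```text
clock: 0.93
eef_pos: [0.4263, 0.1014, 0.2105]
tool_rot: [0.011, 1.0, 0.0, -0.0]
ft_force: [1.0, 0.5, -0.4]
grip_width: 0.0854
```

```bash
python3 -m jog '[[[0.082,-0.137,-0.01,0,0,0,0],[0.082,-0.137,-0.01,0,0,0,0],[0.082,-0.137,-0.01,0,0,0,0],[0.082,-0.137,-0.01,0,0,0,0],[0.082,-0.137,-0.01,0,0,0,0],[0.082,-0.137,-0.01,0,0,0,0]]]'; python3 - <<'E'
from h import *
m=bot.camera_model("wrist");im=bot.camera("wrist");cv2.imwrite("pics/w1.png",im)
h=cv2.cvtColor(im,cv2.COLOR_BGR2HSV);H,S,V=[h[...,i].astype(int) for i in range(3)]
o,y,z=tool();print(o["eef_pos"],y,z)
for b in blobs((S<60)&(V>150),500): print(b.mean(0).round(),b.min(0),b.max(0),*rect(ray(m,b,.042)))
E
```

```text
clock: 1.43
eef_pos: [0.5079, -0.0352, 0.1997]
tool_rot: [0.013, 1.0, 0.0, -0.001]
ft_force: [-0.4, 0.0, -0.5]
grip_width: 0.0857
[ 0.50735903 -0.03401778  0.19993905] 88.65767383956079 [-2.22085323e-03  5.38106662e-04 -9.99997389e-01]
[583. 234.] [559 222] [606 243] [0.5636 0.2265] [45.5 20.1] 83.8
[601. 179.] [575 165] [628 194] [0.5101 0.2325] [45.8 24.4] 83.1
[140. 207.] [ 90 155] [170 237] [ 0.5242 -0.1987] [101.6  48.9] -57.8
[313. 182.] [285 138] [341 226] [ 0.5072 -0.0377] [84.3 50.9] -1.5
[124. 148.] [ 98 131] [168 177] [ 0.4694 -0.2083] [72.2 35.1] -71.4
[481.  18.] [459   0] [503  42] [0.3736 0.1036] [36.9 31.3] 88.9
```

View pics/w1.png

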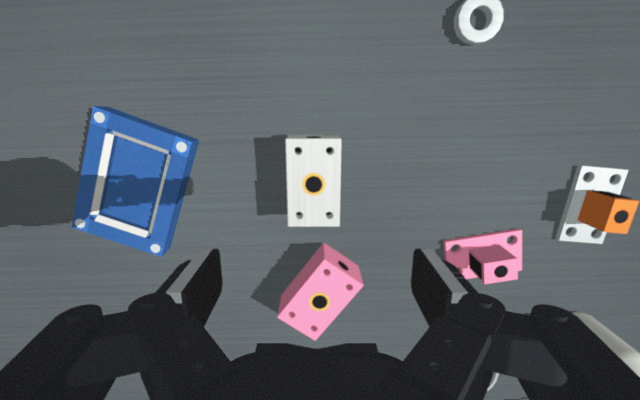

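The wrist view shows the white block at (313,182) between the finger lanes, with nothing in the way of either finger. Wrist and top agree to within 2 mm, so I descend and grip.

```bash
python3 -m jog '[[[0,-0.003,-0.04,0,0,0,0],[0,-0.003,-0.08,0,0,0,0],[0,-0.003,-0.12,0,0,0,0],[0,-0.003,-0.145,0,0,0,0],[0,-0.003,-0.165,0,0,0,0],[0,-0.003,-0.176,0,0,0,0],[0,-0.003,-0.176,0,0,0,0],[0,-0.003,-0.176,0,0,0,255],[0,-0.003,-0.176,0,0,0,255],[0,-0.003,-0.176,0,0,0,255]]]'; python3 -m jog '[[[0,0,0,0,0,0,255],[0,0,0,0,0,0,255],[0,0,0,0,0,0,255],[0,0,0,0,0,0,255],[0,0,0,0,0,0,255]]]'
```

```text
clock: 2.32
eef_pos: [0.5091, -0.0364, 0.0263]
tool_rot: [0.01, 1.0, -0.001, 0.001]
ft_force: [0.2, -1.7, 1.4]
grip_width: 0.0517
clock: 2.73
eef_pos: [0.5094, -0.0365, 0.0267]
tool_rot: [0.011, 1.0, -0.0, 0.002]
ft_force: [-1.1, 1.0, 5.4]
grip_width: 0.0489
```

```bash
python3 -m jog '[[[0,0,0.03,0,0,0,255],[0,0,0.07,0,0,0,255],[0,0,0.11,0,0,0,255],[0,-0.03,0.15,0,0,0,255],[0,-0.06,0.15,0,0,-7,255],[0,-0.09,0.15,0,0,-14,255],[0,-0.09,0.15,0,0,-20.7,255],[0,-0.09,0.15,0,0,-20.7,255],[0,-0.09,0.15,0,0,-20.7,255]]]'; python3 - <<'E'
from h import *
m=bot.camera_model("wrist");im=bot.camera("wrist");cv2.imwrite("pics/w2.png",im)
t=bot.camera("top");mt=bot.camera_model("top");cv2.imwrite("pics/t2.png",t)
o,y,z=tool();print(o["eef_pos"],y,z,o["grip_width"])
for im,m in((im,m),(t,mt)):
    h=cv2.cvtColor(im,cv2.COLOR_BGR2HSV);H,S,V=[h[...,i].astype(int) for i in range(3)]
    roi=np.ones(H.shape,bool)
    if m is mt: roi[:]=0;roi[140:310,330:430]=1
    for b in blobs((H>100)&(H<125)&(S>140)&(V>60)&roi,400): print("blue",b.mean(0).round(),b.min(0),b.max(0),*rect(ray(m,b,.022)))
    for b in blobs((S<60)&(V>150)&roi,100): print("white",b.mean(0).round(),b.min(0),b.max(0),*rect(ray(m,b,.022)))
E
```

```text
clock: 3.48
eef_pos: [0.5072, -0.1265, 0.1744]
tool_rot: [0.189, 0.982, 0.0, -0.001]
ft_force: [-0.5, 0.1, -3.6]
grip_width: 0.0489
[ 0.50741275 -0.12573284  0.17426268] 68.24016020912057 [-1.33992794e-03  7.03449203e-04 -9.99998855e-01] 0.04893085662622377
blue [222. 217.] [194 180] [251 262] [ 0.5081 -0.2211] [82.7 50.9] -21.9
blue [202. 204.] [165 154] [273 284] [ 0.5084 -0.2217] [131.   97.6] -22.0
white [ 55. 349.] [ 35 335] [ 77 364] [ 0.5687 -0.4548] [59.4 16.2] -77.5
white [306. 320.] [300 297] [321 345] [ 0.6382 -0.193 ] [55.6 22.2] -36.6
white [624. 307.] [610 278] [639 335] [0.7513 0.1224] [70.4 30.1] -6.0
white [303. 244.] [185 161] [382 331] [ 0.5582 -0.1798] [182.1 179.7] 67.6
white [360. 220.] [330 149] [390 309] [ 0.5239 -0.1792] [440.2 164.3] -1.5
```

View pics/w2.png

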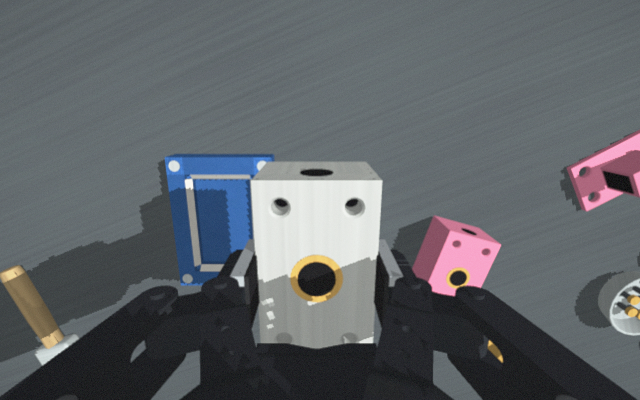

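The wrist view shows the block held straight (bore at (317,279), front holes at (281,206) and (354,206)). Three nest corners are visible, which is enough to fix the nest. Next I check the block's offset in the grip.

```bash
python3 - <<'E'
from h import *
m=bot.camera_model("wrist");o,y,z=tool();e=o["eef_pos"];zt=e[2]+.0155
im=cv2.imread("pics/w2.png");h=cv2.cvtColor(im,cv2.COLOR_BGR2HSV)
g=((h[...,0]>15)&(h[...,0]<35)&(h[...,1]>100)).astype(np.uint8);g[:240]=0;g[:,:280]=0;g[:,360:]=0
b=max(blobs(g),key=len);c=cv2.fitEllipse(b)[0]
d=(h[...,2]<110).astype(np.uint8);q=[]
for x in(281,354):
    s=np.argwhere(d[193:220,x-14:x+14]);q.append(s.mean(0)[::-1]+[x-14,193])
P=ray(m,[c]+q,zt);print(c,q,P-e)
r=R.from_quat(o["tool_rot"]).as_matrix();print("in tool axes",np.round((P-e)@r,4),"hole dist",np.linalg.norm(P[1]-P[2]))
v=P[1]-P[2];print("yaw of hole row",np.degrees(np.arctan2(v[1],v[0])),"tool y",y)
E
```

```text
(316.1416931152344, 278.1943664550781) [array([280.78409091, 202.80681818]), array([351.81176471, 202.92941176])] [[-0.00182018  0.0002297   0.0155    ]
 [-0.03717394 -0.00035804  0.0155    ]
 [-0.02695034  0.02509579  0.0155    ]]
in tool axes [[ 0.0018 -0.0005 -0.0155]
 [ 0.0344 -0.0141 -0.0155]
 [ 0.0344  0.0133 -0.0154]] hole dist 0.027430261224774502
yaw of hole row -111.88301057874038 tool y 68.24016020912057
```

```bash
python3 -m jog '[[[0.003,-0.035,0,0,0,0,255],[0.003,-0.07,0,0,0,0,255],[0.003,-0.096,-0.02,0,0,0,255],[0.003,-0.096,-0.05,0,0,0,255],[0.003,-0.096,-0.08,0,0,0,255],[0.003,-0.096,-0.105,0,0,0,255],[0.003,-0.096,-0.112,0,0,0,255],[0.003,-0.096,-0.112,0,0,0,255],[0.003,-0.096,-0.112,0,0,0,255]]]'; python3 - <<'E'
from h import *
m=bot.camera_model("wrist");im=bot.camera("wrist");s=bot.camera("scene")
print(*tool())
cv2.imwrite("pics/w3.png",np.vstack([im[100:400,100:540],cv2.resize(s[150:220,260:363],(440,300))]))
E
```

```text
clock: 4.33
eef_pos: [0.5114, -0.2219, 0.0632]
tool_rot: [0.189, 0.982, 0.0, -0.0]
ft_force: [0.7, -0.6, -3.2]
grip_width: 0.0489
{'clock': 4.4333, 'joint_pos': array([-4.09822726e-01,  4.86000585e-01, -1.16198082e-01,  9.64579681e-01,
        3.10158135e-06, -2.81782986e-02]), 'joint_vel': array([-0.00339211, -0.00880469,  0.00330024, -0.0051209 , -0.00035518,
        0.00448224]), 'tau': array([ 1.27358269e-02, -4.60822034e+01,  2.21198344e+01,  7.57627166e-02,
        4.15096865e-04, -3.44987893e-03]), 'eef_pos': array([ 0.51279623, -0.22276818,  0.06486498]), 'tool_rot': array([ 1.89665863e-01,  9.81846640e-01, -4.34947258e-04,  1.96134081e-03]), 'ft_force': array([ 1.00613972,  0.06811826, -3.28461661]), 'ft_torque': array([-0.00151147, -0.02752917, -0.0237152 ]), 'grip_width': 0.04849437066430528} 68.1333727268655 [ 0.00368648 -0.0015981  -0.99999193]
```

View pics/w3.png

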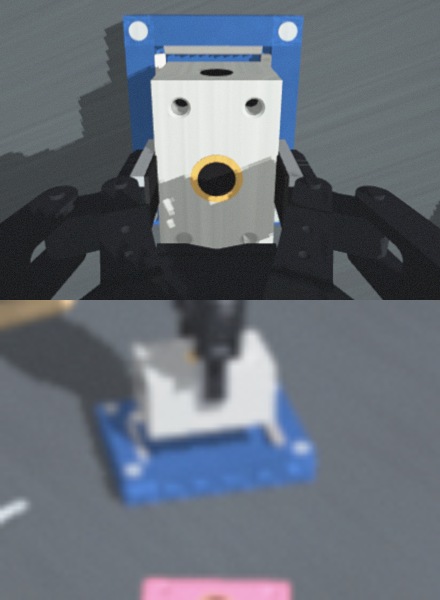

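The crop shows the block above the pocket and square to it. The nest's rim dots are at (138,31) and (288,31) and the block's mid-line is near column 216, so it may be about 2 mm off to the side. I'll quantify that.

```bash
python3 - <<'E'
from h import *
m=bot.camera_model("wrist");T=np.array(m["T"]);e=np.mean([bot.get_obs()["eef_pos"]],0)
mid=ray(m,[[238,131],[388,131]],.022);n=mid.mean(0);bore=ray(m,[[316.5,278]],e[2]+.0155)[0]
a=np.radians(-22);ux=np.array([np.cos(a),np.sin(a)]);uy=np.array([-ux[1],ux[0]])
for nm,p in(("rim dots mid",n),("bore",bore),("tcp",e),("nest est",np.array([.509,-.222,0]))): print(nm,p[:2].round(4),"along",(p[:2]@ux).round(4),"across",(p[:2]@uy).round(4))
v=mid[1]-mid[0];print(np.linalg.norm(v),np.degrees(np.arctan2(v[1],v[0]))-90)
t=bot.camera("top");print
E
```

```text
rim dots mid [ 0.459  -0.2034] along 0.5017 across -0.0167
bore [ 0.5108 -0.2223] along 0.5569 across -0.0148
tcp [ 0.5128 -0.2228] along 0.5589 across -0.0145
nest est [ 0.509 -0.222] along 0.5551 across -0.0152
0.08114728156665567 -21.871170082775123
```

```bash
python3 -m jog '[[[0,-0.001,-0.005,0,0,0,255],[0,-0.001,-0.01,0,0,0,255],[0,-0.001,-0.014,0,0,0,255],[0,-0.001,-0.018,0,0,0,255],[0,-0.001,-0.018,0,0,0,255]]]';  python3 -m jog '[[[0,0,-0.003,0,0,0,255],[0,0,-0.006,0,0,0,255],[0,0,-0.006,0,0,0,255]]]'
```

```text
clock: 4.9
eef_pos: [0.5101, -0.2232, 0.0436]
tool_rot: [0.19, 0.982, 0.0, -0.001]
ft_force: [-1.1, 0.3, -4.1]
grip_width: 0.0489
clock: 5.15
eef_pos: [0.5106, -0.2234, 0.0381]
tool_rot: [0.19, 0.982, 0.0, -0.001]
ft_force: [-1.1, 0.8, -4.2]
grip_width: 0.0488
```

```bash
python3 -m jog '[[[0,0,-0.001,0,0,0,255],[0,0,-0.001,0,0,0,255]]]';  python3 -m jog '[[[0,0,-0.001,0,0,0,255],[0,0,-0.001,0,0,0,255]]]'
```

```text
clock: 5.32
eef_pos: [0.5109, -0.2235, 0.0376]
tool_rot: [0.19, 0.982, 0.0, -0.0]
ft_force: [-0.5, 0.0, -3.4]
grip_width: 0.049
clock: 5.48
eef_pos: [0.5112, -0.2236, 0.0369]
tool_rot: [0.19, 0.982, -0.0, 0.0]
ft_force: [0.1, -0.8, -3.1]
grip_width: 0.0485
```

```bash
python3 -m jog '[[[0,0,-0.001,0,0,0,255],[0,0,-0.001,0,0,0,255]]]';  python3 -m jog '[[[0,0,-0.001,0,0,0,255],[0,0,-0.001,0,0,0,255]]]'
```

```text
clock: 5.65
eef_pos: [0.5112, -0.2236, 0.0367]
tool_rot: [0.19, 0.982, -0.0, 0.0]
ft_force: [-2.8, 0.9, 2.5]
grip_width: 0.049
clock: 5.82
eef_pos: [0.5112, -0.2236, 0.0367]
tool_rot: [0.19, 0.982, -0.0, 0.001]
ft_force: [-4.1, 2.0, 9.7]
grip_width: 0.049
```

Contact came at the predicted height (0.0367), so the block is on the floor. I release, lift and check.

```bash
python3 -m jog '[[[0,0,0.001,0,0,0,0],[0,0,0.001,0,0,0,0],[0,0,0.001,0,0,0,0],[0,0,0.001,0,0,0,0],[0,0,0.001,0,0,0,0],[0,0,0.03,0,0,0,0],[0,0,0.07,0,0,0,0],[0,0,0.11,0,0,0,0],[0,0,0.15,0,0,0,0],[0,0,0.15,0,0,0,0]]]'; python3 - <<'E'
from h import *
m=bot.camera_model("wrist");im=bot.camera("wrist");s=bot.camera("scene");cv2.imwrite("pics/w4f.png",im);np.save("m4.npy",np.array(m["T"]))
print(tool()[1:],bot.get_obs()["eef_pos"],bot.get_obs()["grip_width"])
cv2.imwrite("pics/w4.png",np.vstack([im[80:380,100:540],cv2.resize(s[150:220,260:363],(440,300))]))
h=cv2.cvtColor(im,cv2.COLOR_BGR2HSV);H,S,V=[h[...,i].astype(int) for i in range(3)]
for b in blobs((H>100)&(H<125)&(S>140)&(V>60),1000): print("blue",b.min(0),b.max(0),*rect(ray(m,b,.022)))
for b in blobs((S<60)&(V>150),1000): print("white",b.min(0),b.max(0),*rect(ray(m,b,.052)))
E
```

```text
clock: 6.65
eef_pos: [0.5155, -0.2255, 0.1938]
tool_rot: [0.19, 0.982, -0.002, 0.008]
ft_force: [2.3, -1.4, 0.3]
grip_width: 0.0854
(np.float64(68.05526788262188), array([ 0.00507008, -0.00223312, -0.99998465])) [ 0.51245578 -0.22421283  0.18714265] 0.08541254650902812
blue [264 103] [368 233] [ 0.5097 -0.2237] [128.1  95.3] -21.9
white [282 120] [350 223] [ 0.5054 -0.2219] [92.  57.4] -21.9
```

View pics/w4.png

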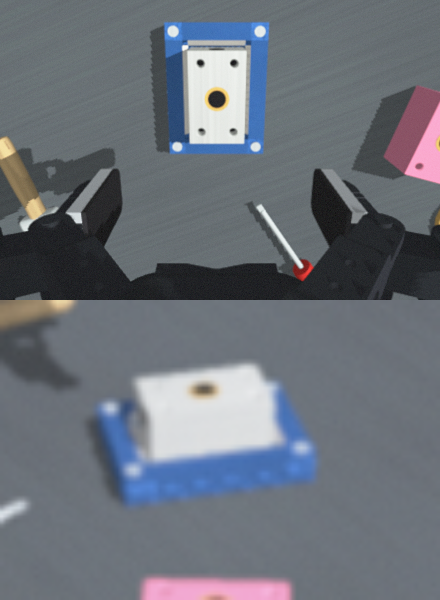

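The block sits square in the pocket in both views (bore at (217,99) in the crop, even rim margins) and nothing else was disturbed. Now the cover.

```bash
python3 - <<'E'
from h import *
m=bot.camera_model("wrist");im=bot.camera("wrist");o,y,z=tool();print(o["eef_pos"],y,z,o["ft_force"])
h=cv2.cvtColor(im,cv2.COLOR_BGR2HSV);H,S,V=[h[...,i].astype(int) for i in range(3)]
for b in blobs((H>15)&(H<35)&(S>100)&(V>100),20): 
    c=cv2.fitEllipse(b)[0]
    if 280<c[0]<350: print("bore",c,ray(m,[c],.052))
for b in blobs((H>100)&(H<125)&(S>140)&(V>60),1000): print("blue",*rect(ray(m,b,.022)))
E
python3 -m jog '[[[0.038,0.487,0,0,0,15.5,0],[0.038,0.487,0,0,0,15.5,0],[0.038,0.487,0,0,0,15.5,0],[0.038,0.487,0,0,0,15.5,0],[0.038,0.487,0,0,0,15.5,0],[0.038,0.487,0,0,0,15.5,0],[0.038,0.487,0,0,0,15.5,0],[0.038,0.487,0,0,0,15.5,0],[0.038,0.487,0,0,0,15.5,0],[0.038,0.487,0,0,0,15.5,0]]]'
```

```text
[ 0.5111087  -0.22363823  0.18501879] 68.05617918056835 [ 1.00512439e-03 -4.45379591e-04 -9.99999396e-01] [ 0.00667971  0.01019892 -0.29006352]
bore (316.30401611328125, 185.13551330566406) [[ 0.50892298 -0.22300448  0.052     ]]
blue [ 0.5086 -0.2232] [127.3  95.4] -22.0
clock: 7.63
eef_pos: [0.5418, 0.1935, 0.1822]
tool_rot: [0.056, 0.998, -0.001, -0.002]
ft_force: [-0.0, -0.7, 0.7]
grip_width: 0.085
```

```bash
python3 -m jog '[[[0.007,0.04,0,0,0,0,0],[0.007,0.068,0,0,0,0,0],[0.007,0.068,0,0,0,0,0],[0.007,0.068,0,0,0,0,0],[0.007,0.068,0,0,0,0,0],[0.007,0.068,0,0,0,0,0]]]'; python3 - <<'E'
from h import *
m=bot.camera_model("wrist");im=bot.camera("wrist");cv2.imwrite("pics/w5.png",im)
o,y,z=tool();print(o["eef_pos"],y,z)
h=cv2.cvtColor(im,cv2.COLOR_BGR2HSV);H,S,V=[h[...,i].astype(int) for i in range(3)]
w=(S<60)&(V>130);og=(H>4)&(H<20)&(S>140);roi=np.zeros(w.shape,bool);roi[90:270,220:420]=1
for b in blobs((w|og)&roi,800): print("plate",b.min(0),b.max(0),*rect(ray(m,b,.006)))
for b in blobs(w&roi,300): print("white",b.min(0),b.max(0),*rect(ray(m,b,.006)))
for b in blobs(og&roi,100): print("orange",b.min(0),b.max(0),*rect(ray(m,b,.04)))
E
```

```text
clock: 8.13
eef_pos: [0.5498, 0.2583, 0.1836]
tool_rot: [0.057, 0.998, -0.001, -0.001]
ft_force: [-0.2, -0.4, -0.1]
grip_width: 0.0855
[0.55009211 0.2581905  0.18404164] 83.44326520055934 [-1.53162928e-03 -9.82423994e-04 -9.99998344e-01]
plate [294 135] [346 219] [0.549  0.2619] [85.2 51. ] -6.5
white [294 135] [346 219] [0.549  0.2619] [85.2 51. ] -6.5
orange [307 162] [333 204] [0.5458 0.262 ] [38.3 23.5] -6.5
```

View pics/w5.png

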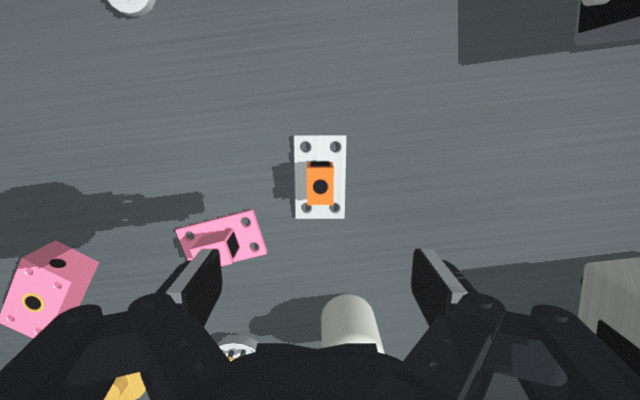

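The wrist view shows the cover at (320,177), housing top (320,186), square to the jaws; the pink part and the bottle are clear of the fingers. Descend and grip.

```bash
python3 -m jog '[[[0,0.004,-0.04,0,0,0,0],[0,0.004,-0.08,0,0,0,0],[0,0.004,-0.115,0,0,0,0],[0,0.004,-0.14,0,0,0,0],[0,0.004,-0.155,0,0,0,0],[0,0.004,-0.162,0,0,0,0],[0,0.004,-0.162,0,0,0,0],[0,0.004,-0.162,0,0,0,255],[0,0.004,-0.162,0,0,0,255],[0,0.004,-0.162,0,0,0,255]]]'; python3 -m jog '[[[0,0,0,0,0,0,255],[0,0,0,0,0,0,255],[0,0,0,0,0,0,255],[0,0,0,0,0,0,255],[0,0,0,0,0,0,255],[0,0,0,0,0,0,255],[0,0,0,0,0,0,255]]]'
```

```text
clock: 9.02
eef_pos: [0.5518, 0.2643, 0.0248]
tool_rot: [0.056, 0.998, 0.001, 0.002]
ft_force: [0.2, -0.5, 0.2]
grip_width: 0.0516
clock: 9.6
eef_pos: [0.5512, 0.2642, 0.0241]
tool_rot: [0.056, 0.998, 0.0, 0.001]
ft_force: [-0.4, -1.0, 5.5]
grip_width: 0.023
```

```bash
python3 -m jog '[[[0,0,0.02,0,0,0,255],[0,0,0.05,0,0,0,255],[0,0,0.09,0,0,0,255],[0,-0.02,0.13,0,0,-4,255],[0,-0.06,0.13,0,0,-10,255],[0,-0.10,0.13,0,0,-15.4,255],[0,-0.10,0.13,0,0,-15.4,255],[0,-0.10,0.13,0,0,-15.4,255],[0,-0.10,0.13,0,0,-15.4,255]]]'; python3 - <<'E'
from h import *
m=bot.camera_model("wrist");o,y,z=tool();im=bot.camera("wrist");cv2.imwrite("pics/w6.png",im);np.save("e6.npy",np.r_[o["eef_pos"],o["tool_rot"]])
print(o["eef_pos"],y,z,o["grip_width"],o["ft_force"]);np.save("T6.npy",np.array(m["T"]))
E
```

```text
clock: 10.35
eef_pos: [0.5499, 0.1636, 0.1521]
tool_rot: [0.19, 0.982, -0.0, -0.001]
ft_force: [0.6, -0.2, -2.1]
grip_width: 0.0227
[0.54989196 0.16362179 0.15214608] 68.13945638246014 [-1.40538418e-03  2.21006944e-04 -9.99998988e-01] 0.022708590986364043 [ 0.57524153 -0.2158221  -2.08109126]
```

View pics/w6.png

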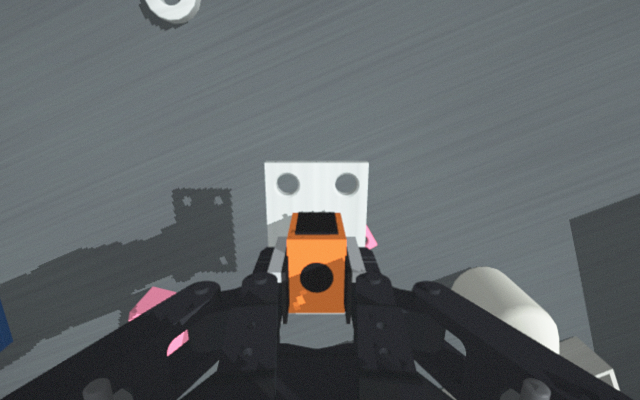

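The cover hangs level and straight in the grip, with front holes at (288,184) and (347,184) and the housing spot at (317,277). Now I compute its offset and the move over the block.

```bash
python3 - <<'E'
from h import *
m=dict(bot.camera_model("wrist"));m["T"]=np.load("T6.npy");s=np.load("e6.npy");e=s[:3];r=R.from_quat(s[3:]).as_matrix()
im=cv2.imread("pics/w6.png");g=cv2.cvtColor(im,cv2.COLOR_BGR2GRAY)
q=[]
for x in(288,347):
    p=g[168:200,x-16:x+16]<180;p=p&(np.arange(32)[None]>=0);mo=cv2.moments(p.astype(np.uint8),True);q.append([x-16+mo["m10"]/mo["m00"],168+mo["m01"]/mo["m00"]])
print(q)
P=ray(m,q+[[265,162],[368,162]],e[2]-.0181);S=ray(m,[[317,277]],e[2]+.0159)
print("holes,edges in tool",np.round((P-e)@r,4).tolist(),"spot",np.round((S-e)@r,4))
o,y,z=tool();print(o["eef_pos"],y)
E
```

```text
[[287.8390501319261, 183.32189973614777], [346.7739557739558, 183.58476658476658]]
holes,edges in tool [[0.0341, -0.0142, 0.0182], [0.0339, 0.0145, 0.0181], [0.0445, -0.0249, 0.0182], [0.0445, 0.0244, 0.0182]] spot [[ 0.0026 -0.0001 -0.0159]]
[0.549948   0.1642832  0.15209102] 68.19980376763284
```

```bash
python3 -m jog '[[[-0.004,-0.035,0,0,0,0,255],[-0.008,-0.075,0,0,0,0,255],[-0.012,-0.115,0,0,0,0,255],[-0.016,-0.155,0,0,0,0,255],[-0.02,-0.195,0,0,0,0,255],[-0.024,-0.235,0,0,0,0,255],[-0.028,-0.275,0,0,0,0,255],[-0.032,-0.315,0,0,0,0,255],[-0.036,-0.355,0,0,0,0,255],[-0.038,-0.388,0,0,0,0,255]]]';python3 -m jog '[[[0,0,0,0,0,0,255],[0,0,0,0,0,0,255],[0,0,0,0,0,0,255],[0,0,0,0,0,0,255]]]'
```

```text
clock: 11.23
eef_pos: [0.5123, -0.2255, 0.1522]
tool_rot: [0.189, 0.982, -0.0, -0.0]
ft_force: [0.2, 0.4, -3.0]
grip_width: 0.0229
clock: 11.57
eef_pos: [0.5127, -0.2222, 0.1523]
tool_rot: [0.188, 0.982, 0.0, -0.001]
ft_force: [-0.1, 0.1, -1.8]
grip_width: 0.0232
```

```bash
python3 -m jog '[[[-0.001,-0.001,-0.015,0,0,0,255],[-0.001,-0.001,-0.03,0,0,0,255],[-0.001,-0.001,-0.042,0,0,0,255],[-0.001,-0.001,-0.052,0,0,0,255],[-0.001,-0.001,-0.06,0,0,0,255],[-0.001,-0.001,-0.06,0,0,0,255],[-0.001,-0.001,-0.06,0,0,0,255],[-0.001,-0.001,-0.06,0,0,0,255],[-0.001,-0.001,-0.06,0,0,0,255]]]'; python3 - <<'E'
from h import *
m=bot.camera_model("wrist");o,y,z=tool();im=bot.camera("wrist");s=bot.camera("scene");p=[]
print(o["eef_pos"],y,z,o["grip_width"],o["ft_force"])
for i in range(4): bot.camera("top"); p.append(bot.get_obs()["eef_pos"])
print(np.mean(p,0),np.std(p,0)); cv2.imwrite("pics/w7f.png",im);np.save("T7.npy",np.array(m["T"]))
cv2.imwrite("pics/w7.png",np.hstack([cv2.resize(im[120:270,216:416],(440,330)),cv2.resize(s[140:220,255:362],(340,254))[[min(i,253) for i in range(330)]]]))
# expected threads as seen by the scene/wrist cameras
a=np.radians(-22);u=np.array([np.cos(a),np.sin(a)]);v=np.array([-u[1],u[0]]);c=np.array([.5092,-.2230])
for sx,sy in((-1,1),(-1,-1)): print("thread px",proj(m,np.r_[c+sx*.031*u+sy*.0145*v,.052]),"hole-top px at z.073",proj(m,np.r_[c+sx*.031*u+sy*.0145*v,.073]))
E
```

```text
clock: 12.32
eef_pos: [0.5121, -0.2253, 0.0937]
tool_rot: [0.189, 0.982, -0.0, 0.001]
ft_force: [0.2, -0.4, -2.3]
grip_width: 0.0228
[ 0.51209762 -0.22534185  0.09372096] 68.16841159241346 [ 1.73969831e-03 -7.44558606e-04 -9.99998210e-01] 0.022825545454924323 [ 0.24292523 -0.42309021 -2.29086604]
[ 0.51160614 -0.2253584   0.0932791 ] [1.18407668e-04 3.92381371e-05 1.42624908e-04]
thread px [[345.02899509 172.60977878]] hole-top px at z.073 [[348.7432271  181.22705656]]
thread px [[292.96297225 172.46865542]] hole-top px at z.073 [[290.0522311  181.07090938]]
```

View pics/w7.png

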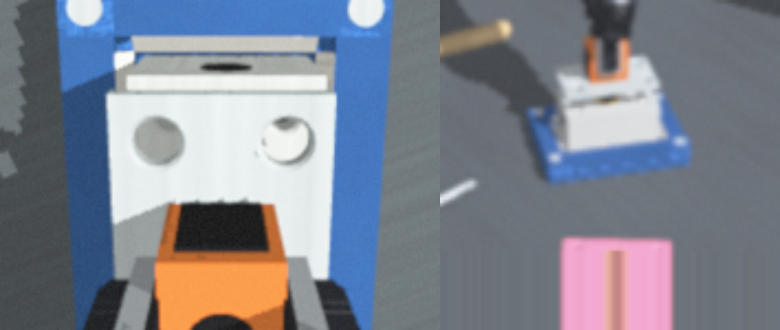

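The picture shows the cover's front holes at crop (158,141) and (287,141), over bright block top. The block's edge centre is near column 226 against 221 for the cover, so the cover is slightly off to the left. Next I work out the correction.

```bash
python3 - <<'E'
from h import *
m=dict(bot.camera_model("wrist"));m["T"]=np.load("T7.npy");im=cv2.imread("pics/w7f.png")
g=cv2.cvtColor(im,cv2.COLOR_BGR2GRAY);print("column profile rows135..170 @x=318:",g[135:170,300].tolist())
f=lambda x,y:[216+x/2.2,120+y/2.2]
a=np.radians(-22);M=np.array([[np.cos(a),np.sin(a)],[-np.sin(a),np.cos(a)]])
for n,p,z in(("cover edge L,R",[f(107,94),f(335,94)],.0755),("holes",[f(158,141),f(287,141)],.0755),("block edge L,R",[f(126,75),f(327,75)],.052),("dots",[f(85,8),f(367,8)],.022)):
    P=ray(m,p,z)[:,:2]@M.T;print(n,P.round(4).tolist(),"mid",P.mean(0).round(4))
print("block est",M@[.5092,-.2230],"tcp",M@bot.get_obs()["eef_pos"][:2])
E
```

```text
column profile rows135..170 @x=318: [115, 164, 197, 199, 198, 199, 199, 203, 153, 94, 132, 164, 167, 169, 168, 170, 168, 166, 167, 221, 242, 242, 241, 242, 242, 229, 193, 187, 226, 238, 240, 238, 238, 239, 239]
cover edge L,R [[0.5151, -0.0423], [0.515, 0.0073]] mid [ 0.515  -0.0175]
holes [[0.5256, -0.0314], [0.5255, -0.0028]] mid [ 0.5255 -0.0171]
block edge L,R [[0.5144, -0.0411], [0.5143, 0.009]] mid [ 0.5144 -0.0161]
dots [[0.4998, -0.0561], [0.4996, 0.0241]] mid [ 0.4997 -0.016 ]
block est [ 0.55565929 -0.01601232] tcp [ 0.55861959 -0.01730538]
```

```bash
python3 -m jog '[[[0,0.0013,-0.002,0,0,0,255],[0,0.0013,-0.002,0,0,0,255],[0,0.0013,-0.002,0,0,0,255],[0,0.0013,-0.002,0,0,0,255],[0,0.0013,-0.002,0,0,0,255],[0,0.0013,-0.002,0,0,0,255],[0,0.0013,-0.002,0,0,0,255],[0,0.0013,-0.002,0,0,0,255]]]'; python3 - <<'E'
from h import *
m=bot.camera_model("wrist");o,y,z=tool();im=bot.camera("wrist");s=bot.camera("scene")
a=np.radians(-22);M=np.array([[np.cos(a),np.sin(a)],[-np.sin(a),np.cos(a)]])
print(o["eef_pos"],M@o["eef_pos"][:2],y,z,o["grip_width"],o["ft_force"],np.abs(o["joint_vel"]).max())
cv2.imwrite("pics/w8.png",np.hstack([cv2.resize(im[120:270,216:416],(440,330)),cv2.resize(s[140:200,255:335],(340,255))[[min(i,254) for i in range(330)]]]))
E
```

```text
clock: 13.28
eef_pos: [0.5114, -0.2239, 0.0908]
tool_rot: [0.189, 0.982, -0.0, 0.0]
ft_force: [-0.2, 0.5, -2.2]
grip_width: 0.0231
[ 0.51140158 -0.22386342  0.09082034] [ 0.558024   -0.01598814] 68.15565980980438 [ 1.19037663e-04 -3.35456667e-05 -9.99999992e-01] 0.023072428486063612 [-0.21008355  0.45498319 -2.24895707] 0.001439474162607787
```

View pics/w8.png

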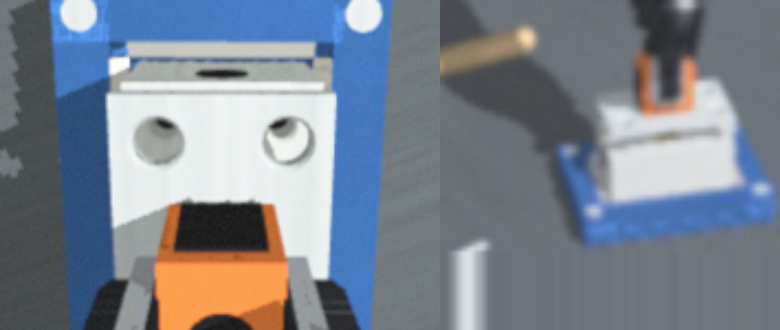

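Both threads now show through the cover's holes at crop (163,123) and (281,125). They are symmetric and close to the predicted parallax, there is a visible gap below the plate, and the arm is still. Handing in.

```bash
python3 -c "
from workcell import bot
print(bot.job_done(), bot.get_obs()['clock'])"
```

```text
the job is handed in; nothing more can be done
the job is handed in; nothing more can be done
```

The job is done and handed in at about 13.4 s on the robot's clock. The hand-in gives no verdict, so the results below are from my own checks.

- **Block:** it is seated in the nest's pocket and released. It met the floor at the expected height (tool at 0.0367 m against 0.0365 m predicted). After release, the block's bore measured within about 1 mm of the nest centre, and its angle was within about 0.1° of the nest's.
- **Cover:** it is gripped by its coil housing and held level, still and clear of the block, about 15 mm above it by tool height. I found it 1.2 mm off sideways and corrected that. Afterwards both front threads showed through the cover's holes where expected.
- **Not seen directly:** the rear pair of holes is hidden by the gripper. Their alignment is inferred from the plate's edges and the angles.
- **Readings that disagreed:** one early estimate of the nest's centre, from its rim dots, was about 4 mm off along its length. I set it aside because later readings agreed with the others to 1–2 mm.
- **Other things on the bench:** the arm touched none of them on purpose, and I saw none of them moved in the views I took. I did not measure their final positions.

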